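Fit the vent key on the vacuum controller and hold the vent open

TASK

Pull the long-stemmed key out of its upright holder, turn it so that the flat in its D-shaped bore matches the flat of the steel shaft on top of the vacuum controller, and push it fully home on the shaft. Then keep the key pressed so that the sprung shaft is held right down: the program finishes while the gripper still holds the key and presses it, without letting go. Leave the bottles and the timer where they stand.

Things in the scene. Friction and masses are not known exactly. Their poses are not given: they have to be found in the camera images.
- key_grip (a point): Centre of the vent key's black wing grip, 36 mm (key x) by 14 mm (key y) by 48 mm high, with a 30 mm collar under it; take it from above across the 14 mm. The key is 134 mm long, about 120 g, and starts upright in the holder; its z axis points up along the stem, its underside is 110 mm below this point.
- key_seat (a point): Centre of the roof of the key's D-bore: on the key's axis, 92 mm below the grip's centre. The bore, in the underside of a black barrel 42 mm in diameter and 32 mm high, is 25 mm in diameter and 18 mm deep, its flat on the key's -x side, 7.3 mm from the axis. Axes are the key's.
- key_pointer (a point): End of the key's pointer finger, 8 mm wide, which sticks out under the wing grip, 36 mm from the key's axis, to -x: the side on which the bore has its flat. 28 mm below the grip's centre.
- holder: Upright open aluminium tube, fixed to the worktop, foot 72 mm in diameter; 52 mm outside and 45 mm inside diameter, rim 58 mm and inner floor 6 mm above the worktop. Origin: centre of its underside. The key stands in it, barrel down, and must rise 52 mm to come free.
- controller: Vacuum controller, a white box 120 (x) by 140 (y) by 50 mm high, fixed to the worktop, with a black display on its front (-x) side, an aluminium boss 60 mm in diameter and 4 mm high on top (centre 15 mm to -x of the box's centre) and a raised index rib in front of it. Origin: centre of its underside.
- shaft_tip (a point): Centre of the top of the steel D-shaft, 82 mm above the worktop, 28 mm above the boss. Axes are the controller's. 22 mm in diameter, flat on the -x side 6 mm from the axis, tip chamfered 3 mm. The key fits when its x axis and this one point the same way (play 1.5 mm radial, 0.15 rad) and is home when its bore's roof rests on this point.
- vent_shaft (a joint): How far the sprung shaft is pushed down, m: 0 up (spring 4 N), 0.008 right down at its stop (spring 8 N). It springs up again when let go.
- bottle_salt_mid (a point): Small white bottle with a red cap, 49 mm in diameter and 105 mm high, upright; point half-way up. Bystander.
- wash_bottle_mid (a point): White wash bottle with a red bent spout, 72 by 109 by 204 mm, upright; point 100 mm up. Bystander.
- lab_timer_mid (a point): Small white timer lying flat, 58 by 66 by 18 mm; point half-way up. Bystander.
Not all that is in view belongs to the job. Several things have the shape of the controller; the one meant has the colours described above.

How it is judged:
By the outcome, as a careful person would: the job done as asked, in the order asked, and still so for the second after the job is handed in, while the arm keeps its last pose, push and grip.
It also fails if it takes over 40 s, if anything falls off the work surface, if the arm or the gripper's body presses on something with over 40 N, if the wrist force passes 120 N, or if a joint passes its speed limit or range.

ROBOT

A 6-joint arm with a two-finger parallel gripper is mounted at the origin on a cart in front of the work surface, level with it; the furniture and walls round the work are solid. World frame = base frame: x ahead of the robot, y to its left, z up, the work surface at z = 0. Lengths are in m, angles in rad, forces in N, time in s.
With the tool pointing down it reaches from about 0.25 to 0.725 m from the base axis. Payload 4 kg.
Tool frame: the origin (TCP) lies midway between the tips of the shut fingers; the grasp point (between the pads) lies 19 mm behind it; z points along the fingers, y is the line along which they close (so a half turn about z gives the same grasp; the last joint's range is limited). The gripper opens to 85 mm and grips with 20 to 120 N. Pads are 22 mm wide; open, the fingers measure 114 mm over their backs; the gripper's body (76 mm by 85 mm) begins 54 mm behind the grasp point. The pads swing forward as they close: fully open they stand 13 mm farther back than shut.
Start: joints at [1.186, 0.241, 0.005, 1.335, 0, 1.571], TCP at [0.188, 0.463, 0.231] pointing down, gripper open.
Joint ranges: [-2.72, 2.72], [-1.05, 1.87], [-1.09, 1.28], [-1.99, 2.15], [-1.42, 1.44], [-3.14, 3.14]. Speed limits (rad/s): [2.79, 2.79, 3.14, 3.14, 3.14, 3.14].

INTERFACE

Orientations are given as a unit quaternion [x, y, z, w].
In Python, from workcell import status, camera, get_calibration, ticket gives the robot as it stands.
- The arm moves only by the shell command python3 -m creep 'ROWS' [OPENING]. ROWS is JSON, a list of rows, each a list of 6 numbers: the shift along the world's x, y, z in cm, then the turn, a rotation vector about the world's x, y, z in degrees. A call has 1 to 8 rows; each row shifts and turns the commanded pose from where the row before left it; what a row does not reach is not made up. A row lasts 1/10 s, in which the tool goes at most 50 mm and 8.59 degrees, less where a joint would pass 70% of its speed; a pose out of reach is approached as far as the arm can. A call is refused whole if a number of a shift passes 5 or a number of a turn 8.59, either way. A call with a gripper value outside its range is refused whole. OPENING is the opening, from -1 (shut) to 1 (fully open), so that 0 is half open, set as the call begins (- or left out, the last holds). The fingers move at their own pace and stop on an object; the grip force is fixed at half the most. Time passes only in rows, so rows that do not move let the fingers close. It gives the time, the measured TCP pose, the force, the opening and the grip force at its end, in the units of the state.
- status.get_obs(): the state, without advancing time (a new reading comes with each control period).
- camera(name): name is "scene" or "top" or "wrist"; returns the picture (384x512x3 uint8, red, green, blue); there is no depth.
- get_calibration(name): a dict with "fx", "fy", "cx", "cy" (pixels), "rvec" (rotation vector, rad) and "tvec" (3), from world to camera coordinates, as OpenCV has them; the wrist camera has in their place "tool_from_camera" (4x4, takes a point from camera to tool coordinates, whose origin is the TCP and whose axes are the flange's). Camera axes: x right, y down, z forward; pixel columns grow to the right and rows downward; lengths in m; the calibration is good to about 2 mm. The wrist camera is an equidistant fisheye: a pixel r from the principal point sees the ray r / f radians off the axis. A picture is of the moment at which its call begins: read the wrist's pose just before it. get_calibration takes no time and is no camera call.
- ticket.job_done(): hands the job in; it is judged then, once.
The state is a dict: "clock": time; "joint_pos": joint angles; "joint_vel": joint speeds; "tau": joint torques, N m; "eef_pos": TCP position; "tool_rot": TCP orientation; "ft_force": force on the tool from outside, world axes, zero at the start; "ft_torque": the same for the moment, N m; "grip_width": finger opening in m; "grasp_force": force on a finger pad.
Only numpy, scipy, OpenCV 4.12 (cv2) and the standard library are available. Lean on these libraries where they do the work, as an engineer would, in place of code of your own. Each camera call takes 0.05 s, during which the arm holds its last target. There are 200 camera calls.

## Working session

There is one attempt and no reset: what is moved stays moved. The work goes in short steps, Python scripts to look and compute and a shell command to move; the robot and the scene stay as the last step left them, time stands still between calls to the robot, and variables do not carry over. Pictures are saved under pics/ and viewed, at most 10 in all, crops included, and the job is handed in when it is done.

```bash
mkdir -p pics; ls
python3 - <<'E'
from workcell import status,camera,get_calibration
import cv2
for n in("scene","top"):
    cv2.imwrite(f"pics/{n}0.png",cv2.resize(camera(n)[:,:,::-1],(800,600),interpolation=cv2.INTER_CUBIC))
    print(get_calibration(n))
print(get_calibration("wrist"))
print(status.get_obs())
E
```

```text
pics
{'fx': 454.8107584154227, 'fy': 454.8107584154227, 'cx': 258.91978406255214, 'cy': 192.55959271723805, 'rvec': array([ 2.36359971, -0.52221332,  0.22676239]), 'tvec': array([-0.36309888,  0.368552  ,  0.78245434])}
{'fx': 414.71386333761177, 'fy': 414.71386333761177, 'cx': 248.36829653547926, 'cy': 190.53345118561538, 'rvec': array([ 2.20443301, -2.14946962,  0.08375633]), 'tvec': array([0.19531054, 0.53698975, 1.10502685])}
{'fx': 297.3186396354542, 'fy': 297.3186396354542, 'cx': 255.85241468267398, 'cy': 196.01140854328136, 'tool_from_camera': array([[ 9.23727702e-04, -9.62607495e-01, -2.70898426e-01,
         6.86215540e-02],
       [ 9.99999150e-01,  6.40036172e-04,  1.13556696e-03,
         4.50289352e-05],
       [-9.19720472e-04, -2.70899245e-01,  9.62607268e-01,
        -1.42486016e-01],
       [ 0.00000000e+00,  0.00000000e+00,  0.00000000e+00,
         1.00000000e+00]])}
{'clock': 0.1, 'joint_pos': array([1.18599241e+00, 2.41349032e-01, 3.82884967e-03, 1.33516444e+00,
       9.52101285e-06, 1.57078642e+00]), 'joint_vel': array([ 0.00020955, -0.00149181,  0.00451949, -0.00070572,  0.00037874,
        0.00015089]), 'tau': array([ 1.06988487e-04, -3.73137188e+01,  2.53011060e+01,  1.08537849e-02,
        3.09170605e-05, -7.77519318e-06]), 'eef_pos': array([0.18747349, 0.46291233, 0.23048478]), 'tool_rot': array([ 1.91212136e-01,  9.81548281e-01, -9.25816375e-04, -1.85214709e-04]), 'ft_force': array([-0.61963153,  1.15446813,  0.22220323]), 'ft_torque': array([-0.00816959, -0.03062263, -0.00440632]), 'grasp_force': 0.0, 'grip_width': 0.08554825055902224}
```

View pics/scene0.png

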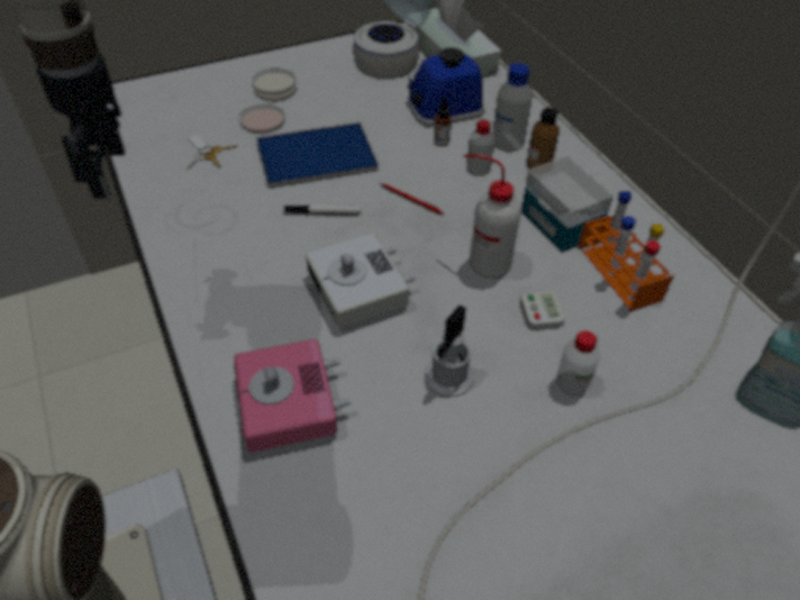

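View pics/top0.png

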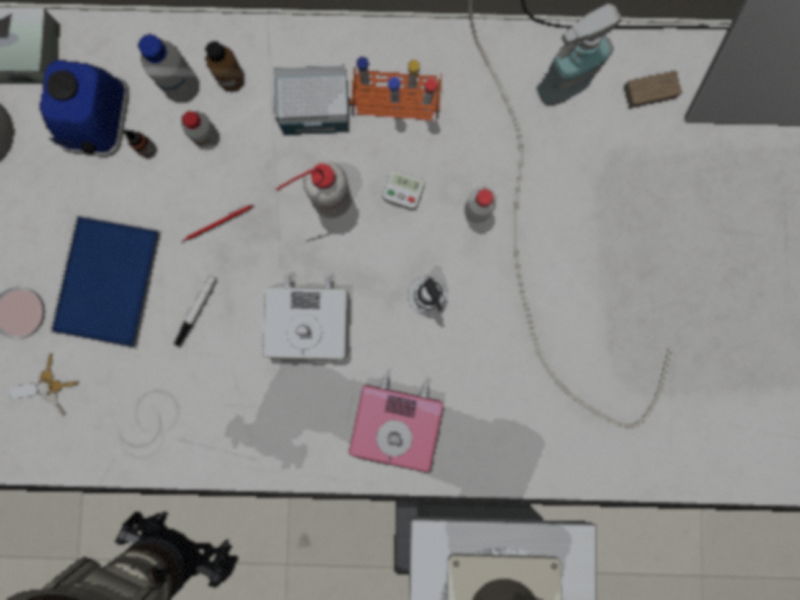

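The white controller is at about top (305,323) and the key in its holder at (430,293), both in 800-px coordinates. I'll take enlarged crops of the two.

Run:
```python
from workcell import camera
import cv2,numpy as np
R=[]
for n,a,b in(("scene",(190,145),(265,190)),("top",(160,175),(250,170))):
    im=np.mean([camera(n) for _ in range(3)],0).astype(np.uint8)[:,:,::-1]
    cv2.imwrite(f"pics/{n}_raw.png",im)
    t=[]
    for (x,y) in(a,b):
        w,h=(80,60)
        c=im[y:y+h,x:x+w]; c=cv2.normalize(c,None,0,255,cv2.NORM_MINMAX)
        t.append(cv2.resize(c,(400,300),interpolation=cv2.INTER_CUBIC))
    R.append(np.hstack(t))
cv2.imwrite("pics/crops.png",np.vstack(R))
```

```text
(no output)
```

View pics/crops.png

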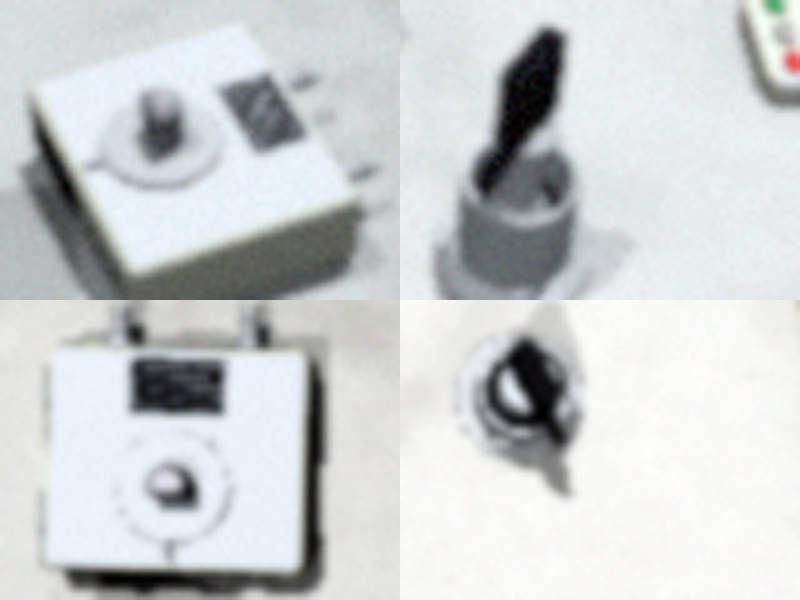

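```bash
cat > h.py <<'E'
import numpy as np,cv2
from workcell import get_calibration
from scipy.spatial.transform import Rotation as Ro
def ray(n,u,v):
    c=get_calibration(n);R=cv2.Rodrigues(np.array(c['rvec']))[0];o=-R.T@c['tvec']
    return o,R.T@[(u-c['cx'])/c['fx'],(v-c['cy'])/c['fy'],1]
def atz(n,u,v,z):
    o,d=ray(n,u,v);return o+d*(z-o[2])/d[2]
def wpose(obs):
    T=np.eye(4);T[:3,:3]=Ro.from_quat(obs['tool_rot']).as_matrix();T[:3,3]=obs['eef_pos'];return T@get_calibration('wrist')['tool_from_camera']
def watz(obs,u,v,z):
    c=get_calibration('wrist');T=wpose(obs);x=(u-c['cx'])/c['fx'];y=(v-c['cy'])/c['fy'];r=np.hypot(x,y)+1e-12
    d=T[:3,:3]@[np.sin(r)*x/r,np.sin(r)*y/r,np.cos(r)];o=T[:3,3];return o+d*(z-o[2])/d[2]
E
python3 - <<'E'
from h import *
np.set_printoptions(precision=4,suppress=True)
T=lambda x,y,z:atz("top",160+x/5,175+(y-300)/5,z)
K=lambda x,y,z:atz("top",250+(x-400)/5,170+(y-300)/5,z)
S=lambda x,y,z:atz("scene",190+x/5,145+y/5,z)
SK=lambda x,y,z:atz("scene",265+(x-400)/5,190+y/5,z)
print("cam",ray("top",0,0)[0],ray("scene",0,0)[0])
print("box",T(55,350,.05),T(305,350,.05),T(303,570,.05),T(45,565,.05))
print("rib",T(168,548,.054),"boss",T(172,487,.054),"tip",T(170,480,.082))
print("S box",S(35,95,.05),S(245,22,.05),S(355,205,.05),S(130,275,.05))
print("S boss",S(160,140,.054),"tip",S(160,95,.082),"rib",S(92,165,.054))
print("key",K(525,350,.14),K(565,435,.09),K(565,435,.14),"rim",K(522,393,.058))
print("S key",SK(555,32,.14),"rim",SK(520,180,.058))
E
```

```text
cam [0.4397 0.2019 1.1461] [ 0.2066 -0.3744  0.8349]
box [0.5392 0.4145 0.05  ] [0.5425 0.2817 0.05  ] [0.4262 0.2791 0.05  ] [0.4254 0.4151 0.05  ]
rib [0.436  0.3501 0.054 ] boss [0.468  0.3492 0.054 ] tip [0.4708 0.3465 0.082 ]
S box [0.425  0.4062 0.05  ] [0.5401 0.4123 0.05  ] [0.5365 0.2751 0.05  ] [0.424 0.278 0.05 ]
S boss [0.4678 0.3487 0.054 ] tip [0.4697 0.3503 0.082 ] rib [0.4321 0.3465 0.054 ]
key [0.5496 0.1438 0.14  ] [0.512  0.1197 0.09  ] [0.5086 0.1235 0.14  ] rim [0.5358 0.1402 0.058 ]
S key [0.5514 0.1449 0.14  ] rim [0.5375 0.1372 0.058 ]
```

Box and shaft agree in both views: shaft at about (0.469, 0.349), yaw ≈ 0. The key is at about (0.536, 0.139), with its pointer towards −x/−y (key yaw ≈ 38°). Next I move over the key for a wrist look.

```bash
python3 -m creep '[[3,-3,0.3,0,0,5],[3,-3,0.3,0,0,7.5],[3,-3,0.3,0,0,7.5],[3,-3,0.3,0,0,7.5],[3,-3,0.3,0,0,7.5],[3,-3,0.3,0,0,7.5],[3,-3,0.3,0,0,7.5],[3,-3,0.3,0,0,5]]' 1; python3 -c "
from workcell import status
print(status.get_obs()['joint_pos'])"
```

```text
clock: 1.2
eef_pos: [0.4277, 0.2232, 0.2555]
tool_rot: [-0.283, 0.959, 0.0, 0.0]
ft_force: [0.4, 0.1, 0.4]
grip_width: 0.0855
grasp_force: 0.0
[ 4.80945650e-01  1.95846980e-01  1.08298750e-02  1.38513611e+00
  1.03853767e-04 -9.37971829e-02]
```

```bash
python3 -m creep '[[3,-2.5,0,0,0,2],[3,-2.5,0,0,0,2],[3,-2.3,0,0,0,1],[1.5,-1,0,0,0,0],[0,0,0,0,0,0]]'
python3 - <<'E'
from workcell import camera,status
import cv2,pickle
o=status.get_obs();im=camera("wrist");pickle.dump((o,im),open("w1.pkl","wb"))
print(o['eef_pos'],o['tool_rot'])
cv2.imwrite("pics/w1.png",cv2.resize(im[:,:,::-1],(800,600),interpolation=cv2.INTER_CUBIC))
E
```

```text
clock: 1.7
eef_pos: [0.5333, 0.1398, 0.2545]
tool_rot: [-0.321, 0.947, -0.0, -0.0]
ft_force: [-0.3, -0.1, -0.7]
grip_width: 0.085
grasp_force: 0.0
[0.5333486  0.13981182 0.25448401] [-3.21190864e-01  9.47014457e-01 -1.71036847e-04 -1.32616245e-04]
```

View pics/w1.png

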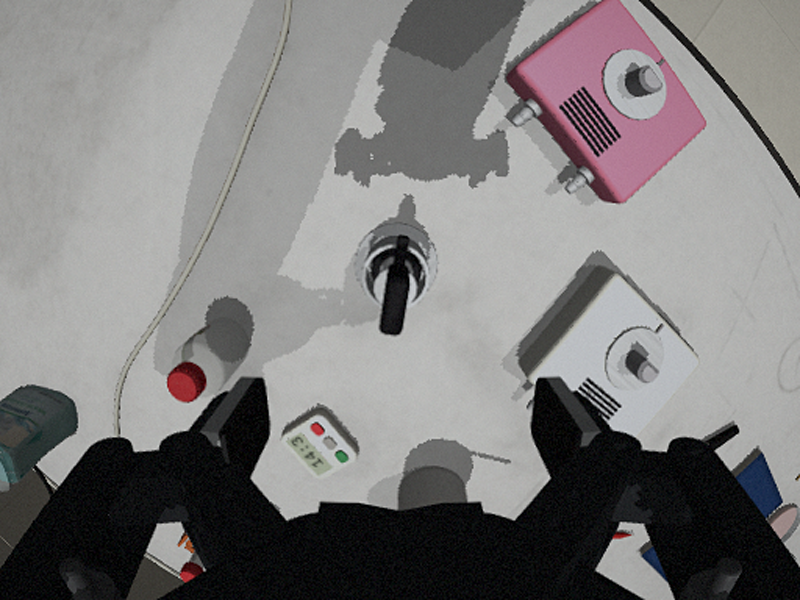

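The key is at about (398,285) and its pointer end at about (404,240). The white controller's boss is at about (635,357), with its rib at (660,327). The crop should be sharper.

Run:
```python
import pickle,cv2,numpy as np
o,im=pickle.load(open("w1.pkl","rb"))
im=im[:,:,::-1]
a=cv2.resize(im[140:220,218:288],(560,640))[:600]; 
b=cv2.resize(im[165:285,325:455],(520,480)) 
a=cv2.convertScaleAbs(cv2.resize(im[140:220,225:285],(390,520),interpolation=cv2.INTER_CUBIC),alpha=1.6)
b=cv2.convertScaleAbs(cv2.resize(im[165:293,345:445],(406,520),interpolation=cv2.INTER_CUBIC),alpha=1.2)
cv2.imwrite("pics/w1c.png",np.hstack([a,b]))
```

```text
(no output)
```

View pics/w1c.png

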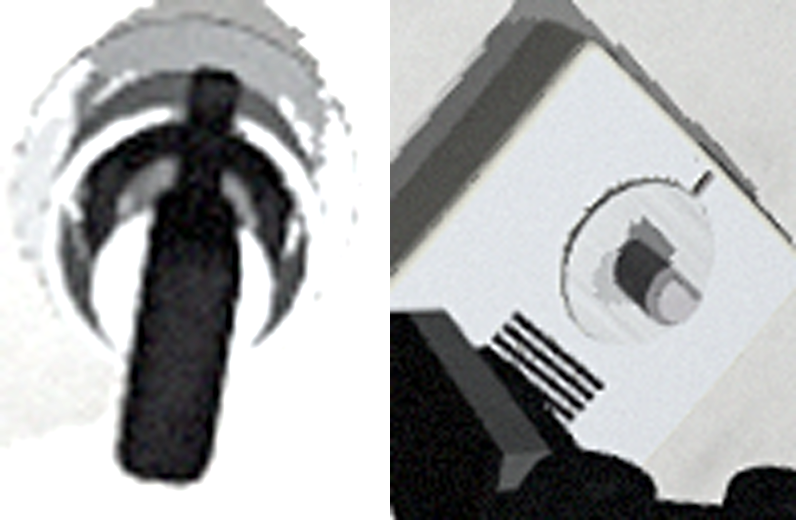

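Run:
```python
from h import *
import pickle
np.set_printoptions(precision=4,suppress=True)
o,_=pickle.load(open("w1.pkl","rb"))
K=lambda x,y,z:watz(o,225+x/6.5,140+y/6.5,z)
B=lambda x,y,z:watz(o,345+(x-390)/4.06,165+y/4.06,z)
p=K(215,70,.09);e=K(165,482,.14);l=K(120,470,.14);r=K(210,470,.14)
print("pointer",p,"wing end",e,l,r,"width",np.linalg.norm(l-r))
print("yaw from far-end to pointer",np.degrees(np.arctan2(*(e-p)[1::-1])),np.linalg.norm((e-p)[:2]))
m=lambda y,a,b,z:(K((a+b)/2,y,z))
w=K(190,290,.14)
d=K(228,350,.14)-K(212,470,.14);print("wing right edge yaw",np.degrees(np.arctan2(d[1],d[0])))
d=K(143,350,.14)-K(120,470,.14);print("left edge",np.degrees(np.arctan2(d[1],d[0])))
d=K(238,90,.09)-K(238,75,.09)
print("rim", K(180,225,.058),K(48,225,.058),K(310,225,.058))
T=wpose(o);print("cam",T[:3,3])
c=B(590,38,.05);u=B(796,250,.05);v=B(390,280,.05)
for q in(u,v):print("box edge yaw",np.degrees(np.arctan2(*(q-c)[1::-1])))
print("corner",c,"rib",B(692,190,.054),B(712,174,.054),"boss",B(638,262,.054),B(562,262,.054),B(715,262,.054),"tip",B(676,298,.082))
```

```text
pointer [0.5075 0.1231 0.09  ] wing end [0.5531 0.1489 0.14  ] [0.5555 0.1428 0.14  ] [0.5478 0.1528 0.14  ] width 0.012649196594558139
yaw from far-end to pointer 29.49129633598051 0.052381800581227565
wing right edge yaw -149.57680042149312
left edge -153.43137030469413
rim [0.5364 0.1377 0.058 ] [0.5508 0.1189 0.058 ] [0.5222 0.1562 0.058 ]
cam [0.4789 0.0982 0.397 ]
box edge yaw 90.33512489012034
box edge yaw 0.27897493470553303
corner [0.4254 0.281  0.05  ] rib [0.4378 0.3471 0.054 ] [0.4289 0.3496 0.054 ] boss [0.4683 0.3489 0.054 ] [0.4855 0.3247 0.054 ] [0.4496 0.3754 0.054 ] tip [0.4691 0.3498 0.082 ]
```

```bash
python3 -m creep '[[0.5,0.05,0,0,0,-4],[0,0,-4,0,0,-4.5],[0,0,-4,0,0,0],[0,0,-4,0,0,0],[0,0,-2.5,0,0,0],[0,0,-1,0,0,0],[0,0,0,0,0,0],[0,0,0,0,0,0]]' 1 && python3 -m creep '[[0,0,0,0,0,0],[0,0,0,0,0,0],[0,0,0,0,0,0],[0,0,0,0,0,0],[0,0,0,0,0,0],[0,0,0,0,0,0]]' -1
```

```text
clock: 2.55
eef_pos: [0.5373, 0.1428, 0.1017]
tool_rot: [-0.252, 0.968, 0.0, 0.001]
ft_force: [-0.4, -0.2, 0.3]
grip_width: 0.0857
grasp_force: 0.0
clock: 3.15
eef_pos: [0.537, 0.1416, 0.1003]
tool_rot: [-0.252, 0.968, -0.001, 0.0]
ft_force: [1.2, -1.7, 0.1]
grip_width: 0.0135
grasp_force: 61.2
```

```bash
python3 -m creep '[[0,0,1,0,0,0],[0,0,2,0,0,0],[0,0,2,0,0,0],[0,0,3,0,0,0],[0,0,3,0,0,0],[0,0,1,0,0,0],[0,0,0,0,0,0]]'
python3 - <<'E'
from workcell import camera,status
import cv2,pickle,numpy as np
o=status.get_obs();w=camera("wrist");s=camera("scene");t=camera("top");pickle.dump((o,w,s,t),open("w2.pkl","wb"))
print(o['eef_pos'],o['tool_rot'])
R=lambda i,f:cv2.convertScaleAbs(cv2.resize(i[:,:,::-1],f,interpolation=cv2.INTER_CUBIC),alpha=1.6)
cv2.imwrite("pics/w2.png",np.hstack([R(w[60:260,160:360],(400,400)),R(s[110:270,220:380],(400,400))]))
E
```

```text
clock: 3.85
eef_pos: [0.5375, 0.1425, 0.222]
tool_rot: [-0.252, 0.968, 0.0, 0.002]
ft_force: [1.1, 0.6, -2.0]
grip_width: 0.0131
grasp_force: 61.0
[0.53751988 0.14254426 0.22203958] [-2.51944872e-01  9.67739756e-01  2.75427714e-04  1.86285324e-03]
```

View pics/w2.png

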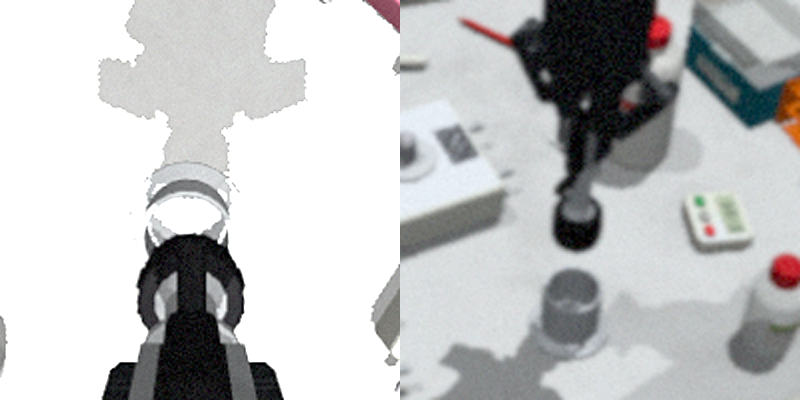

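Run:
```python
from h import *
import pickle
np.set_printoptions(precision=4,suppress=True)
o,w,s,t=pickle.load(open("w2.pkl","rb"))
R=Ro.from_quat(o['tool_rot']).as_matrix();P=o['eef_pos']
zb=P[2]-.0943
print("tool axes",R[:,0],R[:,2],"yaw",np.degrees(np.arctan2(R[1,0],R[0,0])))
print("rim in tool",R.T@(watz(o,255.5,177.5,zb)-P))
# barrel sides at widest
for u in(160+138/2,160+244/2):print(R.T@(watz(o,u,60+300/2,zb+.032)-P))
# pointer end top (191,268), sides
print("ptr",R.T@(watz(o,255.5,60+268/2,P[2]-.007)-P))
q=atz("scene",291.2,203.2,zb);print("scene",q,R.T@(q-P))
```

```text
tool axes [-0.873  -0.4876 -0.0037] [ 0.0035  0.0015 -1.    ] yaw -150.81464442853996
rim in tool [ 0.0174 -0.0001  0.0942]
[ 0.0002 -0.0193  0.0623]
[0.0002 0.0192 0.0623]
ptr [ 0.0275 -0.      0.0069]
scene [0.5396 0.1417 0.1277] [-0.001  -0.0017  0.0943]
```

```bash
python3 -m creep '[[-1,2.5,0,0,0,-4],[-1,3,0,0,0,-4],[-1,3,0,0,0,-4],[-1,3,0,0,0,-4],[-1,3,0,0,0,-4],[-1,3,0,0,0,-4],[-1,3.1,0,0,0,-5],[0,0,0,0,0,0]]'; python3 -m creep '[[0,0,-2,0,0,0],[0,0,0,0,0,0],[0,0,0,0,0,0]]'
python3 - <<'E'
from workcell import camera,status
from h import *
import pickle
np.set_printoptions(precision=4,suppress=True)
o=status.get_obs();w=camera("wrist");s=camera("scene");t=camera("top");pickle.dump((o,w,s,t),open("w3.pkl","wb"))
r=Ro.from_quat(o['tool_rot']).as_matrix();print(o['eef_pos'],r[:,0],r[:,2],np.degrees(np.arctan2(r[1,0],r[0,0])),o['ft_force'])
R=lambda i,f:cv2.convertScaleAbs(cv2.resize(i[:,:,::-1],f,interpolation=cv2.INTER_CUBIC),alpha=1.5)
cv2.imwrite("pics/w3.png",np.hstack([R(w[100:220,195:315],(480,480)),R(s[120:220,185:250],(312,480))]))
E
```

```text
clock: 4.8
eef_pos: [0.4642, 0.3511, 0.2177]
tool_rot: [-0.004, 1.0, -0.0, -0.002]
ft_force: [0.5, -0.7, -1.7]
grip_width: 0.0136
grasp_force: 60.8
clock: 5.1
eef_pos: [0.466, 0.3469, 0.1988]
tool_rot: [-0.001, 1.0, -0.001, -0.002]
ft_force: [-1.3, 0.3, 0.1]
grip_width: 0.0134
grasp_force: 60.7
[0.466  0.3469 0.1988] [-1.     -0.0029  0.003 ] [-0.003  -0.0024 -1.    ] -179.83527772864667 [-1.3126  0.338   0.0762]
```

View pics/w3.png

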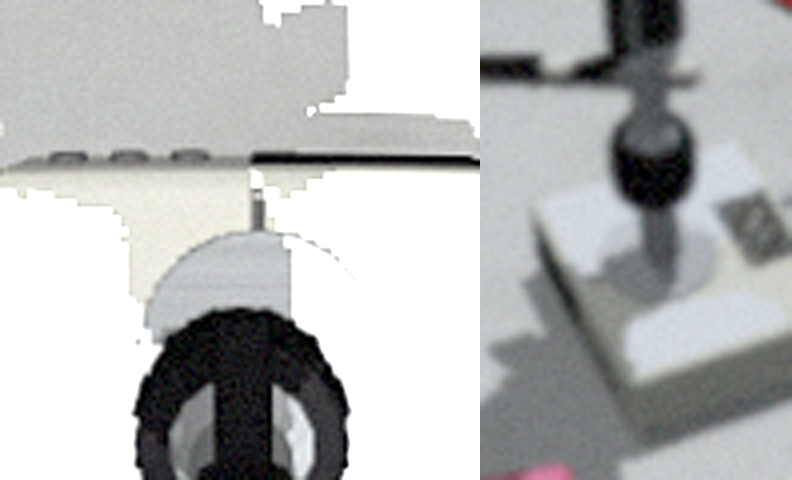

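Run:
```python
from h import *
import pickle
np.set_printoptions(precision=4,suppress=True)
o=pickle.load(open("w3.pkl","rb"))[0];P=o['eef_pos'];zb=P[2]-.0943
W=lambda x,y,z:watz(o,195+x/4,100+y/4,z)
print("rib",W(259,228,.054),W(258,190,.056),"boss edge",W(258,232,.054),W(148,310,.054),W(352,275,.054),W(166,275,.054))
print("barrel front",W(242,308,zb),"sides",W(136,430,zb+.01),W(349,430,zb+.01))
print("box edge",W(150,168,.05),W(255,166,.05),W(475,163,.05))
```

```text
rib [0.4384 0.3506 0.054 ] [0.4288 0.3503 0.056 ] boss edge [0.4394 0.3503 0.054 ] [0.4589 0.3233 0.054 ] [0.4499 0.3735 0.054 ] [0.4501 0.3278 0.054 ]
barrel front [0.4477 0.3466 0.1045] sides [0.4707 0.3254 0.1145] [0.4705 0.3682 0.1145]
box edge [0.4241 0.3238 0.05  ] [0.4236 0.3496 0.05  ] [0.4219 0.404  0.05  ]
```

```bash
python3 -m creep '[[0.05,0.35,0,0,0,0],[0,0,0,0,0,0],[0,0,0,0,0,0]]'
python3 - <<'E'
from workcell import camera,status
from h import *
import pickle
for i in range(3):
    o=status.get_obs();w=camera("wrist");print(o['eef_pos'].round(4))
pickle.dump((o,w),open("w4.pkl","wb"))
R=lambda i,f:cv2.convertScaleAbs(cv2.resize(i[:,:,::-1],f,interpolation=cv2.INTER_CUBIC),alpha=1.1)
cv2.imwrite("pics/w4.png",R(w[120:220,205:305],(600,600)))
E
```

```text
clock: 5.55
eef_pos: [0.4673, 0.3517, 0.2005]
tool_rot: [-0.002, 1.0, 0.0, 0.0]
ft_force: [-0.1, 0.3, -1.0]
grip_width: 0.0132
grasp_force: 60.9
[0.4673 0.3517 0.2005]
[0.4673 0.3517 0.2004]
[0.4672 0.3516 0.2004]
```

View pics/w4.png

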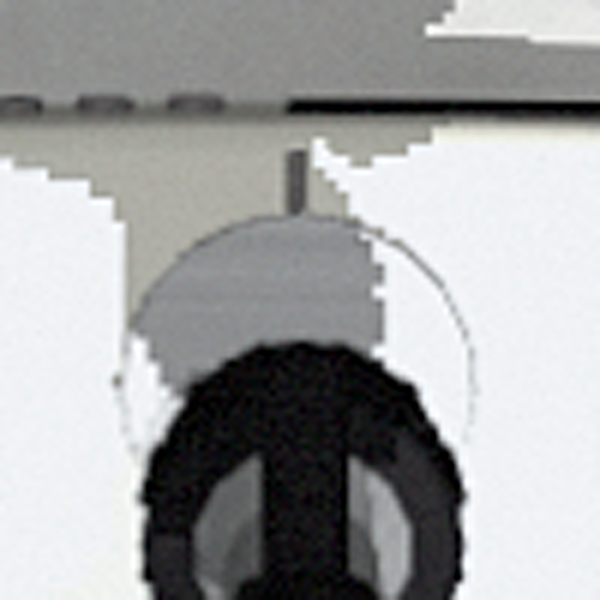

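Run:
```python
from h import *
import pickle
np.set_printoptions(precision=4,suppress=True)
o=pickle.load(open("w4.pkl","rb"))[0];P=o['eef_pos'];zb=P[2]-.0943
W=lambda x,y,z:watz(o,205+x/6,120+y/6,z)
print("boss front",W(297,215,.054),"sides",W(120,380,.054),W(473,375,.054),"rib",W(297,155,.057),W(297,210,.054))
print("barrel front",W(304,343,zb),"sides",W(143,500,zb+.01),W(465,500,zb+.01))
```

```text
boss front [0.4392 0.3505 0.054 ] sides [0.4669 0.3211 0.054 ] [0.4658 0.3799 0.054 ] rib [0.429  0.3505 0.057 ] [0.4383 0.3505 0.054 ]
barrel front [0.4494 0.3517 0.1061] sides [0.4686 0.3303 0.1161] [0.4685 0.3732 0.1161]
```

```bash
python3 -m creep '[[-0.1,-0.1,0,0,0,0],[0,0,-1,0,0,0],[0,0,-0.8,0,0,0],[0,0,0,0,0,0],[0,0,0,0,0,0]]';python3 -m creep '[[0,0,-0.4,0,0,0],[0,0,-0.3,0,0,0],[0,0,0,0,0,0]]'
```

```text
clock: 6.2
eef_pos: [0.4658, 0.3503, 0.1814]
tool_rot: [-0.002, 1.0, -0.0, -0.001]
ft_force: [0.1, 0.4, -1.4]
grip_width: 0.0128
grasp_force: 60.8
clock: 6.5
eef_pos: [0.4659, 0.3504, 0.1747]
tool_rot: [-0.002, 1.0, -0.0, -0.0]
ft_force: [0.4, -0.4, -1.2]
grip_width: 0.0129
grasp_force: 60.8
```

```bash
python3 -m creep '[[0,0,-0.3,0,0,0],[0,0,-0.2,0,0,0],[0,0,0,0,0,0]]';python3 -m creep '[[0,0,-0.3,0,0,0],[0,0,-0.2,0,0,0],[0,0,0,0,0,0]]'
```

```text
clock: 6.8
eef_pos: [0.4664, 0.3506, 0.17]
tool_rot: [-0.002, 1.0, -0.0, 0.0]
ft_force: [1.3, 0.8, -1.7]
grip_width: 0.0135
grasp_force: 60.9
clock: 7.1
eef_pos: [0.4664, 0.3505, 0.1649]
tool_rot: [-0.002, 1.0, -0.0, 0.0]
ft_force: [1.7, 0.5, -0.7]
grip_width: 0.0135
grasp_force: 61.0
```

```bash
python3 -m creep '[[0,0,-0.3,0,0,0],[0,0,-0.2,0,0,0],[0,0,0,0,0,0]]';python3 -m creep '[[0,0,-0.3,0,0,0],[0,0,0,0,0,0],[0,0,0,0,0,0]]';python3 -m creep '[[0,0,-0.3,0,0,0],[0,0,0,0,0,0],[0,0,0,0,0,0]]'
```

```text
clock: 7.4
eef_pos: [0.4664, 0.3505, 0.1599]
tool_rot: [-0.002, 1.0, -0.0, 0.0]
ft_force: [2.5, 0.6, -2.3]
grip_width: 0.013
grasp_force: 60.9
clock: 7.7
eef_pos: [0.4664, 0.3507, 0.1578]
tool_rot: [-0.002, 1.0, 0.0, 0.0]
ft_force: [1.1, -1.4, 2.2]
grip_width: 0.0131
grasp_force: 61.4
clock: 8.0
eef_pos: [0.4664, 0.3507, 0.1546]
tool_rot: [-0.002, 1.0, 0.0, 0.0]
ft_force: [1.5, -0.1, 3.9]
grip_width: 0.013
grasp_force: 61.7
```

Contact was at TCP z ≈ 0.158, as predicted for home, and the spring force is now building. I'll press to the stop.

```bash
python3 -m creep '[[0,0,-0.3,0,0,0],[0,0,0,0,0,0],[0,0,0,0,0,0]]';python3 -m creep '[[0,0,-0.3,0,0,0],[0,0,0,0,0,0],[0,0,0,0,0,0]]';python3 -m creep '[[0,0,-0.2,0,0,0],[0,0,0,0,0,0],[0,0,0,0,0,0]]'
```

```text
clock: 8.3
eef_pos: [0.4664, 0.3507, 0.1515]
tool_rot: [-0.002, 1.0, 0.0, 0.0]
ft_force: [1.8, -0.4, 5.2]
grip_width: 0.0134
grasp_force: 61.8
clock: 8.6
eef_pos: [0.4665, 0.3508, 0.1501]
tool_rot: [-0.002, 1.0, 0.001, 0.001]
ft_force: [-1.0, -1.8, 11.6]
grip_width: 0.0134
grasp_force: 62.8
clock: 8.9
eef_pos: [0.4666, 0.3508, 0.15]
tool_rot: [-0.002, 1.0, 0.001, 0.002]
ft_force: [-2.6, -3.2, 20.5]
grip_width: 0.0131
grasp_force: 63.9
```

```bash
python3 -m creep '[[0,0,0,0,0,0],[0,0,0,0,0,0],[0,0,0,0,0,0],[0,0,0,0,0,0],[0,0,0,0,0,0]]'
python3 - <<'E'
from workcell import camera
import cv2
cv2.imwrite("pics/f.png",cv2.resize(camera("scene")[100:280,180:420,::-1],(800,600),interpolation=cv2.INTER_CUBIC))
E
```

```text
clock: 9.4
eef_pos: [0.4666, 0.3508, 0.15]
tool_rot: [-0.002, 1.0, 0.001, 0.002]
ft_force: [-3.0, -3.0, 20.6]
grip_width: 0.0133
grasp_force: 63.9
```

View pics/f.png

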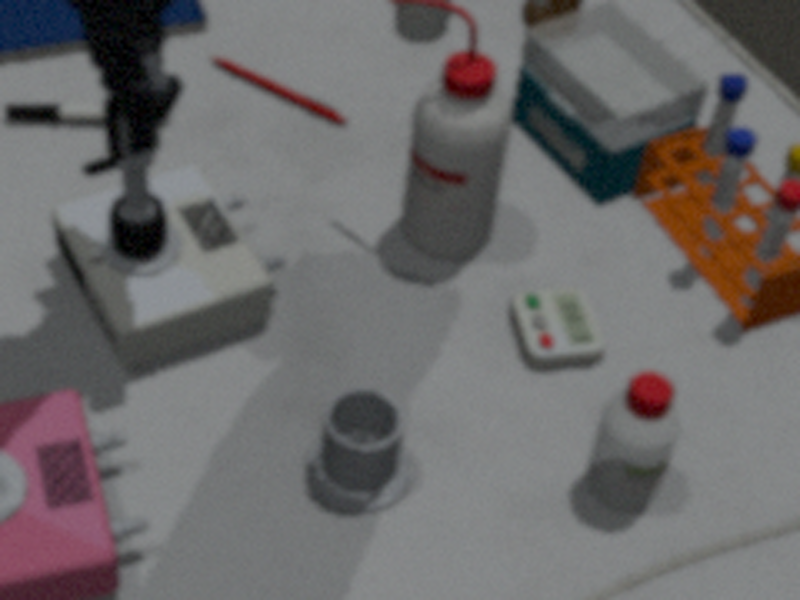

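The barrel sits on the white controller's boss at about (138,235), the holder is empty at (360,450), and the bottles and timer haven't moved.

```bash
python3 -c "
from workcell import ticket
print(ticket.job_done())"
```

```text
the job is handed in; nothing more can be done
None
```

The key is fully home on the white controller's D-shaft and still gripped, pressing the shaft down on its stop with about 20 N; the bottles and timer are untouched, and the job was handed in at about 9.5 s.

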